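# Release one steel cup from the gravity rack

### The job

Let just one steel cup roll down the sloping rack: slide the yellow safety catch fully aside, press the red release button it covered all the way in once, and keep it in until the lowest cup has rolled down to the end stop. Then let the button come up and slide the catch back fully shut over it, leaving the other two cups waiting in the rack. Do not touch the cups or the rack, and leave the bottle, jar, pot and spatula where they are.

Things in the scene. Friction and masses are not known exactly. Their poses are not given: they have to be found in the camera images.
- station: Release station, fixed to the bench: grey box 104 (x) x 170 (y) x 45 mm high, with aluminium guides along its two long sides, 10 mm wide, 82 mm apart inside, tops 76 mm above the bench. Red button on its centre line at y = -35 mm, under the yellow catch, which opens towards this frame's +y (the empty half of the guides). Origin: centre of the underside.
- catch (a joint): Travel of the safety catch in m: 0 = shut, centred over the button (may start up to 0.006 open); 0.060 = fully open, at its end stop towards station +y. About 1.5 N of friction; stays where it is left. Yellow plate 80 (x) x 56 (y) x 4 mm, top 76 mm above the bench, a black tab on its centre. Fully open, its edge is 32 mm from the button's centre.
- catch_tab (a point): Centre of the top of the catch's black tab, 100 mm above the bench. The tab is 40 (station x) x 12 (station y) mm and stands 24 mm above the yellow plate; push either of its broad faces along station y. Moves with the catch.
- release (a joint): Press of the red button in m: 0 = up, 0.008 = fully in. Sprung: moves at about 1.4 N, 4.5 N fully in, returns by itself. Past about 0.0055 the rack's front orange bar sinks and frees the lowest cup while a rear bar rises to hold the others; let go, the front bar rises and the next cup rolls up to it. A second press frees a second cup.
- release_top (a point): Centre of the top of the red button cap, 32 mm in diameter; 69 mm above the bench when up, 3 mm below the closed catch plate.
- rack: Sloping blue and aluminium cup rack, fixed to the bench: 360 (x) x 100 (y) mm, up to about 100 mm high, channel 86 mm wide sloping 7 degrees down towards its own -x end, where there is a rubber-faced end stop. Origin: centre of the underside, +x up the slope. The ramp's surface is 52 mm above the bench at x = 0.
- cup_first: Lowest of three identical steel cups lying across the rack (56 mm diameter, 78 mm long, about 120 g), held by the front orange bar. Origin at the cup's centre. Starts at about rack x = -11 mm; once rolled down against the end stop it lies at rack x = -139 mm (about 0.6 s after release).
- cup_second: Middle cup of the three, same size; starts at about rack x = 44 mm, and afterwards waits at the front bar at about rack x = -11 mm.
- cup_third: Uppermost cup of the three, same size; starts at about rack x = 100 mm, and afterwards waits at about rack x = 44 mm.
- bottle: Bystander: dark green painted bottle, 76 mm diameter, 290 mm high, upright. Origin: centre of the underside.
- jar: Bystander: jar of blue paint with a blue cap, 60 mm diameter, 75 mm high, upright. Origin: centre of the underside.
- pot: Bystander: empty open steel pot, 60 mm diameter, 70 mm high, upright. Origin: centre of the underside.
- spatula: Bystander: spatula lying flat on the bench, about 280 mm long. Origin near its middle, handle towards its -x.
Mind the look-alikes: they are no part of the job. Leave any brown or turquoise look-alike of the cup_third alone.

How it is judged (in metres and radians):
On the way, in this order (a step that is already met when the one before it is completed fails the run):
1. the safety catch is slid aside (more than 50 mm) with the button up (value of joint catch above 0.05 m and value of joint release below 0.002 m), for 0.1 s.
2. the release button is pressed in (more than 4 mm) with the catch open (value of joint release above 0.004 m and value of joint catch above 0.045 m), for 0.05 s.
3. the lowest cup has rolled down to the end stop while the button is still in (x of cup_first in the frame of rack between -0.155 and -0.125 m and z of cup_first in the frame of rack between 0.045 and 0.08 m and value of joint release above 0.005 m), for 0.05 s.
4. the button is up and the catch is shut over it again (within 4 mm) (value of joint release below 0.002 m and value of joint catch below 0.004 m), for 0.2 s.
At the end, for the whole second after the job is handed in: First cup at rest against the end stop (rack x -155 to -125 mm); the other two at rest behind the front bar (second at rack x -30 to 60 mm, third above 20 mm); speeds under 20 mm/s; button up (under 2 mm); catch shut over it (under 4 mm) (all of step 4 and x of cup_first in the frame of rack between -0.155 and -0.125 m and z of cup_first in the frame of rack between 0.045 and 0.08 m and x of cup_second in the frame of rack between -0.03 and 0.06 m and x of cup_third in the frame of rack above 0.02 m and linear speed of each of cup_first, cup_second, cup_third below 0.02 m/s); the robot touches nothing.
It fails at once if the robot touches a cup of the rack (contact force between any of the fingers, the arm and cup_first above 0.5 N or contact force between any of the fingers, the arm and cup_second above 0.5 N or contact force between any of the fingers, the arm and cup_third above 0.5 N).
It fails at once if the robot pushes on the rack (contact force between any of the fingers, the arm and rack above 1 N).
It fails at once if a second cup gets past the front bar (x of cup_second in the frame of rack below -0.04 m).
It fails at once if a bystander is moved by more than 15 mm (distance of any of bottle, jar, pot, spatula from where it was at the start of the episode above 0.015 m).
It also fails if it takes over 45 s, if anything falls off the work surface, if the arm or the gripper's body presses on something with over 40 N, if the wrist force passes 120 N, or if a joint passes its speed limit or range.

### The arm

A 6-joint arm with a two-finger parallel gripper is mounted at the origin on the work surface. World frame = base frame: x ahead of the robot, y to its left, z up, the work surface at z = 0. Lengths are in mm, angles in rad, forces in N, time in s.
With the tool pointing down it reaches from about 275 to 825 mm from the base axis. Payload 5.2 kg.
Tool frame: the origin (TCP) lies at the very end of the fingers, on their centre line; the grasp point (between the pads) lies 19 mm behind it; z points along the fingers, y is the line along which they close (so a half turn about z gives the same grasp; the last joint's range is limited). The gripper opens to 93 mm and grips with 3 to 60 N. Pads are 15 mm wide; open, the fingers measure 128 mm over their backs; the gripper's body (75 mm by 188 mm) begins 65 mm behind the grasp point.
Start: joints at [0.963, 0.259, 1.535, -0, 1.348, -0.203], TCP at [216.588, 505.563, 218.653] pointing down, gripper open.
Joint ranges: [-3.14, 3.14], [-0.91, 2.08], [0.19, 2.58], [-1.22, 4.36], [0.22, 2.71], [-3.12, 3.12]. Speed limits (rad/s): [2.57, 2.57, 3.14, 3.14, 3.14, 3.14].

### API

Orientations are given as [roll, pitch, yaw] about the fixed x, y, z axes, in that order (R = Rz(yaw) Ry(pitch) Rx(roll)).
In Python, from bench import robot gives the robot as it stands. The module is installed in compiled form; this text tells all that it offers. Calls block until the motion is done:
- robot.move_ptp(position, orientation): joint-space move of the TCP to a pose.
- robot.move_linear(position, ori=None, speed=150, f_stop=None): straight line of the TCP; ori=None keeps the orientation; speed is the mean speed in mm/s. With f_stop (N) it stops when the force on the tool has changed by that much, and returns True; else False.
- robot.move_j(angles): joint-space move.
- robot.move_gripper(opening): opening from 0.0 (shut) to 1.0 (fully open); the grip force is fixed at half the most; returns when the fingers have stopped.
- robot.sleep(seconds).
- robot.inverse_kinematics(position, orientation): joint angles nearest the present ones, or None.
- robot.get_image(name): name is "side" or "top" or "wrist"; returns a dict with "img" (384x512x3 uint8, blue, green, red), "fovy" (degrees; the focal length in pixels is half the picture's height over the tangent of half this angle, whatever the lens; pixels are square), "cx", "cy" (the principal point, pixels), "eye" and "orientation" of the camera in the world. Camera axes: x right, y down, z forward; pixel columns grow to the right and rows downward; lengths in mm; the calibration is good to about 2 mm. A picture is of the moment at which its call begins. There is no depth.
A pose or a line that the arm cannot do raises robot.MotionError and nothing moves.
- robot.hand_in(): hands the job in; it is judged then, once.
Readings, each from a call of its own:
- robot.current_t(): time.
- robot.current_qpos(): joint angles.
- robot.current_joint_vel(): joint speeds.
- robot.current_joint_efforts(): joint torques, N m.
- robot.current_tcp_pos(): TCP position.
- robot.current_eef_rot(): TCP orientation.
- robot.current_contact_force(): force on the tool from outside, world axes, zero at the start.
- robot.current_ft_torque(): the same for the moment, N m.
- robot.current_gripper_width(): opening from 0.0 (shut) to 1.0 (fully open).
- robot.current_finger_force(): force on a finger pad.
Only numpy, scipy, OpenCV 4.12 (cv2) and the standard library are available. Lean on these libraries where they do the work, as an engineer would, in place of code of your own. Each camera call takes 0.05 s, during which the arm holds its last target. There are 200 camera calls.

## Working session

There is one attempt and no reset: what is moved stays moved. The work goes in short steps, each a Python script; the robot and the scene stay as the last script left them, time stands still between calls to the robot, and variables do not carry over. Pictures are saved under pics/ and viewed, at most 10 in all, crops included, and the job is handed in when it is done.

```bash
mkdir -p pics; python3 - <<'E'
from bench import robot
import cv2
for n in("top","side"):
    d=robot.get_image(n); cv2.imwrite(f"pics/{n}0.png",d["img"]); print(n,d["fovy"],d["cx"],d["cy"],d["eye"],d["orientation"])
print(robot.current_t(),robot.current_eef_rot())
E
```

```text
top 50.71718385031625 251.6434600110935 194.24803204674174 [ 411.3656622    -8.10558885 1368.4886974 ] [-3.00658198e+00 -2.84086592e-03 -1.60089781e+00]
side 49.50083854732729 260.27964998804237 191.6102232436812 [  286.41305345 -1193.59946547  1071.89249828] [-2.23341839  0.00241128 -0.23894688]
0.1 [-3.13998721e+00 -3.45435332e-04  2.73676659e+00]
```

View pics/top0.png

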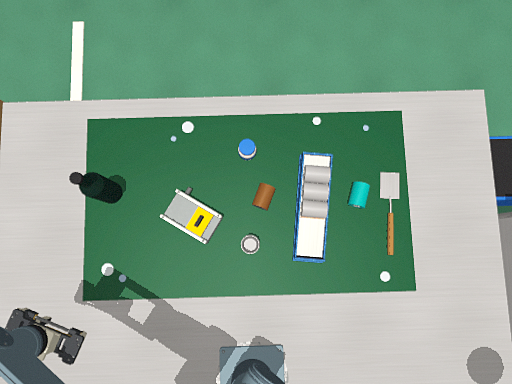

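View pics/side0.png

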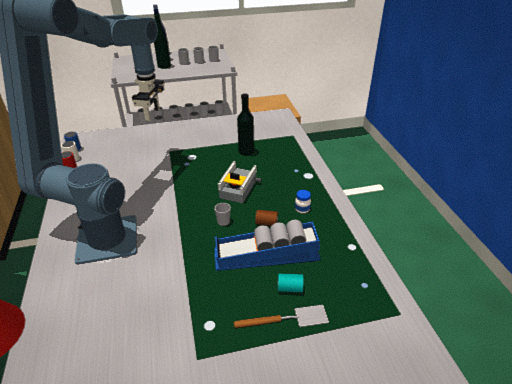

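The top view shows the station near (192,216), with the yellow catch at (200,221) at its lower-right end and the empty guide half to its upper left. The bottle is at (100,187), the pot at (250,244), the jar at (247,149) and the rack at (313,205). Next I'll measure the catch and the station.

```bash
cat > h.py <<'E'
import numpy as np, cv2
from scipy.spatial.transform import Rotation as R
from bench import robot
def ray(d,uv,z):
    f=d["img"].shape[0]/2/np.tan(np.radians(d["fovy"])/2)
    v=R.from_euler("xyz",d["orientation"]).apply([(uv[0]-d["cx"])/f,(uv[1]-d["cy"])/f,1])
    e=np.array(d["eye"]); return e+v*(z-e[2])/v[2]
def yellow(d):
    h=cv2.cvtColor(d["img"],cv2.COLOR_BGR2HSV)
    m=cv2.inRange(h,(20,150,90),(34,255,255))
    n,l,s,c=cv2.connectedComponentsWithStats(m)
    i=1+np.argmax(s[1:,4]); return (l==i).astype(np.uint8)*255
def rect_world(d,m,z):
    p=cv2.findContours(m,cv2.RETR_EXTERNAL,cv2.CHAIN_APPROX_NONE)[0]
    p=max(p,key=cv2.contourArea)[:,0,:]
    w=np.array([ray(d,q,z)[:2] for q in p],np.float32)
    return cv2.minAreaRect(w)
E
python3 - <<'E'
from h import *
d=robot.get_image("top"); 
m=yellow(d); print("top yellow",rect_world(d,m,76),(m>0).sum())
s=robot.get_image("side"); m2=yellow(s); print("side yellow",rect_world(s,m2,76),(m2>0).sum())
c=cv2.resize(d["img"][170:265,140:270],None,fx=6,fy=6,interpolation=cv2.INTER_CUBIC)[:570,:780]
e=cv2.resize(s["img"][155:210,205:270],None,fx=8,fy=8,interpolation=cv2.INTER_CUBIC)
cv2.imwrite("pics/c1.png",c); cv2.imwrite("pics/c2.png",e)
E
```

```text
top yellow ((505.77484130859375, 152.85513305664062), (56.4359016418457, 79.84634399414062), 57.562416076660156) 388
side yellow ((504.21490478515625, 154.8402099609375), (59.847293853759766, 78.70285034179688), 57.467750549316406) 127
```

View pics/c1.png

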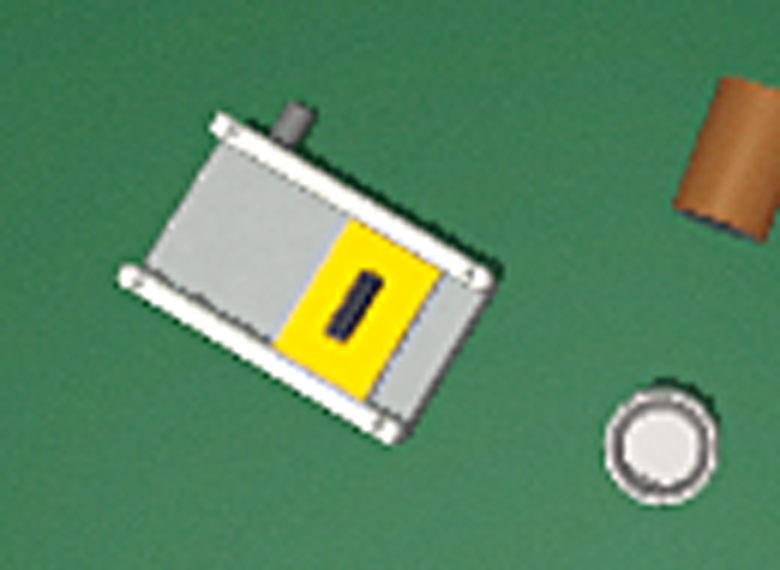

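View pics/c2.png

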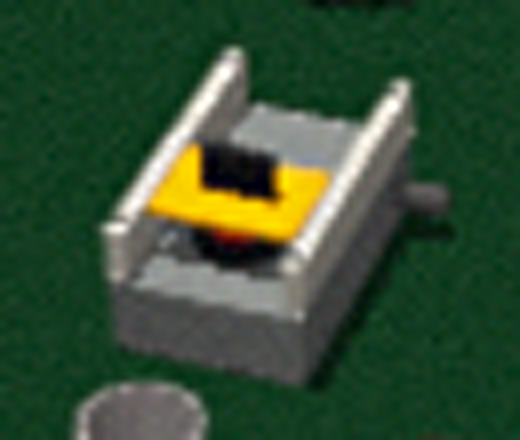

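The crops show the catch nearly shut, with the black tab at its centre and a bit of the red button visible under its near edge. The yellow plate measures 56.4 x 79.8 mm at z=76, which matches the given size. Next I'll fix the station frame from the white guides and check it against the tab.

```bash
python3 - <<'E'
from h import *
d=robot.get_image("top"); img=d["img"]; hsv=cv2.cvtColor(img,cv2.COLOR_BGR2HSV)
roi=np.zeros(img.shape[:2],np.uint8); roi[180:250,155:230]=255
m=cv2.inRange(hsv,(0,0,222),(180,30,255))&roi
pts=np.array([ray(d,(x,y),76)[:2] for y,x in zip(*np.nonzero(m))],np.float32)
print("guides",len(pts),cv2.minAreaRect(pts))
r=rect_world(d,yellow(d),76); a=np.radians(r[2]); ux=np.array([np.sin(a),-np.cos(a)]); uy=np.array([np.cos(a),np.sin(a)])
gx=(pts-r[0])@ux; gy=(pts-r[0])@uy
print("x range",gx.min(),gx.max(),"y range",gy.min(),gy.max())
for s in(-1,1): k=gx*s>0; print(s,k.sum(),gx[k].mean(),gy[k].min(),gy[k].max())
# tab: dark pixels within yellow hull
h=cv2.convexHull(cv2.findNonZero(yellow(d))); hm=cv2.fillConvexPoly(np.zeros_like(m),h,255)
t=cv2.inRange(hsv,(0,0,0),(180,255,90))&hm; q=cv2.findNonZero(t)[:,0].mean(0); w=ray(d,q,98); print("tab",w,"rel",(w[:2]-r[0])@ux,(w[:2]-r[0])@uy,len(cv2.findNonZero(t)))
for yaw in(a,a-np.pi): print(yaw,robot.inverse_kinematics([r[0][0],r[0][1],130],[np.pi,0,yaw]))
E
```

```text
guides 279 ((522.702880859375, 182.02806091308594), (169.00228881835938, 103.08799743652344), 57.72956848144531)
x range -53.93608749550074 50.54324010411963 y range -51.344278800896106 118.6193462359977
-1 142 -48.25397734908558 -51.344278800896106 117.14402504210214
1 137 45.55479663352649 -50.306509206055054 118.6193462359977
tab [505.78005828 150.93419921  98.        ] rel 1.0416205621511265 -1.6889031577114 40
0.9976066288011505 [ 8.23356067e-02  2.97945014e-01  1.71236378e+00 -4.44089210e-16
  1.13128386e+00  6.55525305e-01]
-2.1439860247886426 [ 0.08233561  0.29794501  1.71236378  0.          1.13128386 -2.48606735]
```

The guides measure 169 x 103 mm, which matches. The station centre is about (522.6, 182.1), +y points at 57.65°, and the button is at about (503.9, 152.5), with the catch roughly 1 mm open. Now I'll close the fingers and open the catch.

```bash
cat >> h.py <<'E'
A=np.radians(57.65); UX=np.array([np.sin(A),-np.cos(A)]); UY=np.array([np.cos(A),np.sin(A)])
S=np.array([522.6,182.1]); ORI=[np.pi,0,A]
def P(x,y,z): return [*(S+x*UX+y*UY),z]
def loc():
    p=np.array(robot.current_tcp_pos()); v=p[:2]-S
    return np.round([v@UX,v@UY,p[2]],1),np.round(robot.current_contact_force(),1),round(robot.current_t(),2)
E
python3 - <<'E'
from h import *
robot.move_gripper(0.0)
robot.move_ptp(P(0,-58,140),ORI); print(loc(),robot.current_gripper_width())
print(robot.move_linear(P(0,-58,83),speed=80,f_stop=5),loc())
print(robot.move_linear(P(0,45,83),speed=40,f_stop=8),loc())
d=robot.get_image("top"); r=rect_world(d,yellow(d),76); print(r,(np.array(r[0])-S)@UY)
E
```

```text
(array([ -0.5, -57.4, 140.2]), array([ 0.3, -0.2,  0.5]), 3.42) -0.00155622045437132
False (array([  0.3, -57.7,  83.3]), array([-0. , -1. ,  0.2]), 4.28)
True (array([-0.4,  9.9, 82.5]), array([-0. , -1.2,  1. ]), 5.9)
((557.456298828125, 168.7652587890625), (2.892753839492798, 8.53238582611084), 62.72816467285156) 7.3861237476840955
```

It stopped at y=9.9, where the end stop should be (tab at +25, minus 6 and half a finger). I'll lift to above the button and check with the side camera.

```bash
python3 - <<'E'
from h import *
robot.move_linear(P(0,0,84),speed=60)
robot.move_linear(P(0,-35,110),speed=100); print(loc())
s=robot.get_image("side"); m=yellow(s); r=rect_world(s,m,76); print(r,(np.array(r[0])-S)@UY,(m>0).sum())
d=robot.get_image("top"); m=yellow(d); r=rect_world(d,m,76); print(r,(np.array(r[0])-S)@UY,(m>0).sum())
e=cv2.resize(s["img"][145:275,195:335],None,fx=4,fy=4,interpolation=cv2.INTER_CUBIC)
cv2.imwrite("pics/c3.png",e)
E
```

```text
(array([  0.3, -35. , 110.4]), array([ 0.2,  0.7, -0.2]), 6.84)
((533.8180541992188, 196.13839721679688), (57.268001556396484, 86.5766830444336), 76.10997772216797) 17.862236706835482 93Traceback (most recent call last):
  File "<stdin>", line 5, in <module>
  File "h.py", line 12, in yellow
    i=1+np.argmax(s[1:,4]); return (l==i).astype(np.uint8)*255
        ~~~~~~~~~^^^^^^^^^
    return _wrapfunc(a, 'argmax', axis=axis, out=out, **kwds)
    return bound(*args, **kwds)
ValueError: attempt to get argmax of an empty sequence
```

```bash
python3 - <<'E'
from h import *
s=robot.get_image("side")
cv2.imwrite("pics/c3.png",cv2.resize(s["img"][125:225,185:305],None,fx=6,fy=6,interpolation=cv2.INTER_CUBIC))
E
```

```text
(no output)
```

View pics/c3.png

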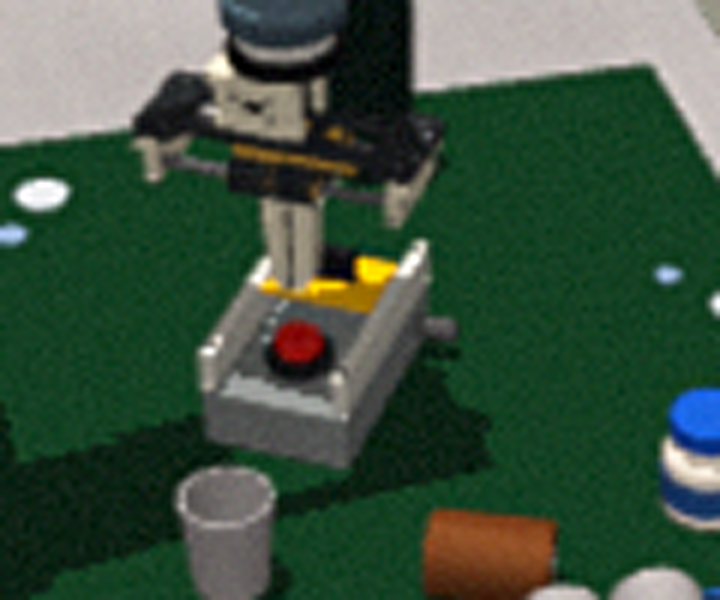

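The catch is open and the red button is fully visible at about side pixel (235,182), with the closed fingers above it. I'll check the button centre and the catch edge by ray, then press, hold, and watch the cup.

```bash
python3 - <<'E'
from h import *
s=robot.get_image("side"); hsv=cv2.cvtColor(s["img"],cv2.COLOR_BGR2HSV)
red=cv2.inRange(hsv,(0,170,70),(6,255,255))|cv2.inRange(hsv,(174,170,70),(180,255,255)); red[:, :200]=0; red[:,270:]=0; red[:165]=0; red[200:]=0
q=cv2.findNonZero(red)[:,0]; w=ray(s,q.mean(0),67)[:2]-S
print("button",q.mean(0),len(q),w@UX,w@UY)
y=[(ray(s,p,76)[:2]-S)@UY for p in cv2.findNonZero(yellow(s))[:,0]]; print("catch edge",np.percentile(y,[0,5]))
assert abs(w@UX)<6 and abs(w@UY+35)<6 and np.min(y)>-10
robot.move_linear(P(0,-35,76),speed=60)
print(robot.move_linear(P(0,-35,58),speed=15,f_stop=9),loc())
robot.sleep(1.0); print(loc())
s=robot.get_image("side")
cv2.imwrite("pics/c4.png",cv2.resize(s["img"][125:285,185:345],None,fx=3.7,fy=3.7,interpolation=cv2.INTER_CUBIC))
E
```

```text
button [234.41860465 181.53488372] 43 1.7565323009976517 -39.59312691777771
catch edge [-5.56730529 -3.50568922]
True (array([  0.1, -34.9,  61.5]), array([-0.9,  0.1,  6.6]), 8.7)
(array([  0. , -34.9,  61.3]), array([-1. , -0.6,  6.5]), 9.7)
```

View pics/c4.png

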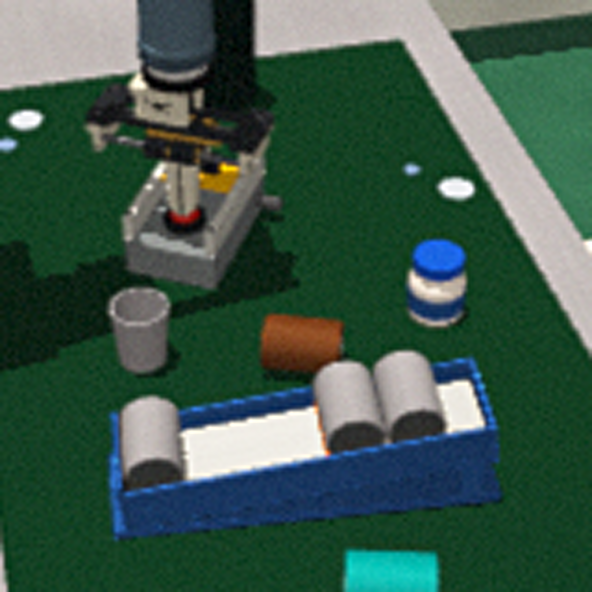

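The fingers hold the button at z=61.3, fully in. One cup lies at the end stop at the left of the rack, and the other two wait behind the bar. I'll release the button and slide the catch shut.

```bash
python3 - <<'E'
from h import *
robot.move_linear(P(0,-35,125),speed=60)
robot.move_linear(P(0,51,125),speed=100)
print(robot.move_linear(P(0,51,83),speed=80,f_stop=5),loc())
print(robot.move_linear(P(0,-45,83),speed=40,f_stop=8),loc())
robot.move_linear(P(0,0,84),speed=60)
robot.move_linear(P(0,0,180),speed=120)
robot.move_j([0.963,0.259,1.535,0,1.348,-0.203]); robot.sleep(0.5); print(loc())
d=robot.get_image("top"); r=rect_world(d,yellow(d),76); print(r,"catch",(np.array(r[0])-S)@UY+35)
s=robot.get_image("side")
cv2.imwrite("pics/c5.png",cv2.resize(s["img"][125:285,185:345],None,fx=3.7,fy=3.7,interpolation=cv2.INTER_CUBIC))
E
```

```text
False (array([ 0.1, 51.1, 83. ]), array([-0. ,  0. , -0.6]), 12.65)
True (array([  0.1, -19.8,  83. ]), array([1.4, 2.5, 1.2]), 14.28)
(array([-431.3,  109.6,  218.4]), array([ 0.1, -0.5, -0.4]), 17.84)
((504.92034912109375, 151.5625762939453), (55.55722427368164, 79.86067962646484), 57.91638946533203) catch -0.25806942622131146
```

View pics/c5.png

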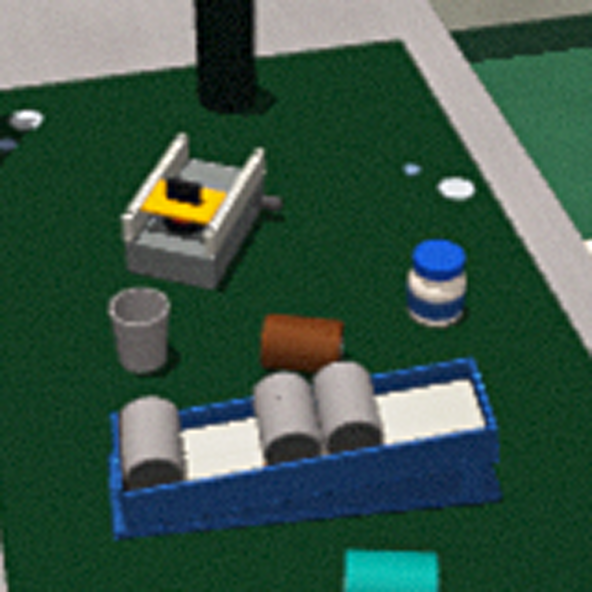

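The catch is shut: it measures -0.3 mm, and the push stopped at y=-19.8 against -19.9 expected. One cup is at the end stop, two wait at the front bar, and the bystanders haven't moved. I'm handing in.

```bash
python3 -c "
from bench import robot
print(robot.hand_in())"
```

```text
the job is handed in; nothing more can be done
None
```

I handed the job in at about 18 s: one cup rolled down to the end stop, the other two are waiting at the front bar, and the catch is shut over the button; the hand-in call did not return the verdict.

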